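# Set the stop of a glass seal press with a setting bar

### The arm

A 6-joint arm with a two-finger parallel gripper is mounted at the origin on the work surface. World frame = base frame: x ahead of the robot, y to its left, z up, the work surface at z = 0. Lengths are in m, angles in rad, forces in N, time in s.
With the tool pointing down it reaches from about 0.35 to 0.775 m from the base axis. Payload 5.5 kg.
Tool frame: the origin (TCP) lies at the very end of the fingers, on their centre line; the grasp point (between the pads) lies env.hold_point_z behind it (env.hold_point_z is the distance from the TCP to the grasp point, in m); z points along the fingers, y is the line along which they close (so a half turn about z gives the same grasp; the last joint's range is limited). The gripper opens to 85 mm and grips with 20 to 120 N. Pads are 22 mm wide; open, the fingers measure 114 mm over their backs; the gripper's body (76 mm by 85 mm) begins 54 mm behind the grasp point. The pads swing forward as they close: fully open they stand 13 mm farther back than shut.
Start: joints at [-1.329, 0.313, 0.046, 1.304, 0, 1.431], TCP at [0.214, -0.534, 0.231] pointing down, gripper open.
Joint ranges: [-2.76, 2.76], [-0.86, 1.69], [-1.03, 1.26], [-2.2, 2.34], [-1.47, 1.5], [-3.14, 3.14]. Speed limits (rad/s): [2.57, 2.57, 3.14, 3.14, 3.14, 3.14].

### API

Orientations are given as a unit quaternion [w, x, y, z].
In Python, from workcell import env gives the robot as it stands.
- The arm moves only by the tool carry_out, never from a script. Its argument "steps" is a list of rows, each a list of 3 entries, a list of its own where there are three numbers: the turn, a rotation vector about the tool's x, y, z in degrees, then the shift along the tool's x, y, z in cm, then the closure in counts, from 0 (fully open) to 255 (shut). A call has exactly 8 rows; each row is the pose to reach, as a shift and turn from the pose commanded when the call began, along the tool's axes at that moment; what a row does not reach only later rows make up. A row lasts 1/8 s, in which the tool goes at most 62.5 mm and 10.7 degrees, less where a joint would pass 70% of its speed; a pose out of reach is approached as far as the arm can. A call with a gripper value outside its range is refused whole. The fingers move at their own pace and stop on an object; "force" is the grip in N (left out, the last holds). Time passes only in rows, so rows that repeat a pose let the fingers close, or fill a call up. It gives the time, the measured TCP pose, the force, the opening and the grip force at its end, in the units of the state.
- env.get_state(): the state, without advancing time (a new reading comes with each control period).
- env.read_camera(name): name is "side" or "top"; returns (picture, depth): 384x512x3 uint8, red, green, blue; 384x512 float32, m along the optical axis (not along the pixel's ray), 0 where there is no reading.
- env.get_calibration(name): a dict with "fx", "fy", "cx", "cy" (pixels), "origin" and "orientation" of the camera in the world. Camera axes: x right, y up, looking along -z (the intrinsics and any distortion apply to the point x, -y, -z); pixel columns grow to the right and rows downward; lengths in m; the calibration is good to about 2 mm. A picture is of the moment at which its call begins. get_calibration takes no time and is no camera call.
- env.hand_in(): hands the job in; it is judged then, once.
The state is a dict: "clock": time; "joint_pos": joint angles; "qvel": joint speeds; "tau": joint torques, N m; "tcp_pos": TCP position; "orientation": TCP orientation; "wrist_force": force on the tool from outside, world axes, zero at the start; "ft_torque": the same for the moment, N m; "finger_gap": finger opening in m; "grip_force": force on a finger pad.
Only numpy, scipy, OpenCV 4.12 (cv2) and the standard library are available. Lean on these libraries where they do the work, as an engineer would, in place of code of your own. Each camera call takes 0.05 s, during which the arm holds its last target. There are 200 camera calls.

### The job

The setting bar already lies loose under the stop screw of the seal press: with the driver, run the screw down until the bar just drags, held lightly and never jammed. Take the driver out of the screw and put it back in its stand, then prove the setting by drawing the bar about 15 mm out along itself, towards its blue end, and leave it there, still lightly held under the screw, for me to lock the nut. Leave the tin, the paperweight and the jacks alone.

Things in the scene. Friction and masses are not known exactly. Their poses are not given: they have to be found in the camera images.
- press: Two-pillar hand press. Dark fixed base 140 mm (its x) by 320 mm (its y), 30 mm high, flat top; origin at the centre of its underside. Over its +y half a green top plate floats on springs (35 N per mm up or down); pillars and handle rise to 153 mm above the bench. Its lug, 56 mm wide, 85 to 115 mm above the bench, reaches to y = -62 mm and carries the stop screw at x = 0, y = -40 mm; past it the base is open.
- screw: Stop screw, upright in the lug; origin on its axis at the top of its head, about 156 mm above the bench, z up. Clockwise from above runs it down, 6 mm a turn, against 0.025 N m of friction; it stays where left. Its flat brass nose, 24 mm across, starts 0.2 to 2.5 mm above the bar; it is worn, so the head's height does not tell the nose's.
- screw_slot (a point): Centre of the slot's floor, 10 mm below the head's top. Head 36 mm across; pocket slot along this x, 30 mm long, 5.5 mm wide, the same after half a turn. Once the nose meets the bar the head sinks no further: more turning lifts the sprung plate instead, adding about 22 N on the bar per radian, and turns harder. A push on the head bears on the bar too while it lasts.
- bar: Setting bar, ground aluminium, 24 mm (its x) by 140 mm (its y) by 30 mm high, about 0.27 kg, loose on the press base with its +y part under the stop screw. Origin at the centre of its underside. The 50 mm at its -y end are blue; drawing out is towards its -y. Friction about 0.6: under a nose load of 5 N, a good light drag, it takes about 8 to 10 N to draw.
- bar_grip (a point): Point in the blue end of the bar where to grip it across its 24 mm: 52 mm from the bar's origin towards -y, 22 mm above its underside. Axes as the bar's.
- driver: Flat-blade driver, 132 mm long, 0.22 kg, standing in its stand. Origin at the centre of the blade's tip, z up along the shaft to the handle. Blade 26 mm wide (along its x), 3.6 mm thick, 18 mm long; collar 48 mm across from 55 to 61 mm; orange square handle 26 by 26 mm, sides along its x and y, from 61 to 132 mm.
- driver_grip (a point): Point on the driver's axis within the handle, 100 mm above the tip: where to grip it. Axes as the driver's.
- stand: Wooden driver stand, fixed: 70 by 70 mm, 60 mm high, with a 31 mm square hole right through. Origin at the centre of its underside. The driver hangs in it by its collar, at any yaw, tip 5 mm above the bench.
- tin: Wax tin with red lid, 78 mm across, 38 mm high, loose; leave alone. Origin at the centre of its underside.
- paperweight: Green glass paperweight, 68 mm across, 50 mm high, loose; leave alone. Origin at the centre of its underside.
- jacks: Glassblower's jacks, two wood-handled arms lying flat along their y, 260 mm long, 75 mm wide, 18 mm high, loose; leave alone. Origin near the middle, on the bench.
Not all that is in view belongs to the job. There is more than one size of the bar; the one meant has the size given above. There is more than one size of the driver; the one meant has the size given above.

How it is judged:
On the way, in this order (a step that is already met when the one before it is completed fails the run):
1. the screw has come down on the bar and holds it lightly, and the driver is off the screw (contact force between screw and bar between 1.5 and 9 N and contact force between screw and driver below 0.1 N and distance of bar from where it was at the start of the episode below 0.006 m), for 0.3 s.
2. the bar has been drawn at least 8 mm out towards its blue end, dragging under the screw (contact force between screw and bar between 1.5 and 9 N and distance of bar from where it was at the start of the episode above 0.008 m and y of bar in the frame of press below -0.078 m), for 0.2 s.
At the end, for the whole second after the job is handed in: The screw presses the bar with 1.5 to 9 N, the bar lies at rest 8 to 25 mm out from where it started towards its blue end, the driver stands upright in its stand (within 10 mm of its centre, fully down to 7 mm), and the robot touches nothing (all of step 2 and distance of bar from where it was at the start of the episode below 0.025 m and linear speed of each of bar, driver below 0.02 m/s and horizontal distance between driver and stand below 0.01 m and z of driver in the frame of stand below 0.012 m and angle between driver's own z axis and vertical below 0.12 rad).
It fails at once if the bar is jammed: the screw presses on it with more than 20 N (contact force between screw and bar above 20 N).
It fails at once if the screw is turned or pushed with the fingers instead of the driver (contact force between the fingers and screw above 3 N).
It fails at once if a bystander (tin, paperweight, jacks) is moved by more than 20 mm (distance of any of tin, paperweight, jacks from where it was at the start of the episode above 0.02 m).
It also fails if it takes over 67 s, if anything falls off the work surface, if the arm or the gripper's body presses on something with over 40 N, if the wrist force passes 120 N, or if a joint passes its speed limit or range.

## Working session

There is one attempt and no reset: what is moved stays moved. The work goes in short steps, Python scripts to look and compute and a tool call to move; the robot and the scene stay as the last step left them, time stands still between calls to the robot, and variables do not carry over. Pictures are saved under pics/ and viewed, at most 10 in all, crops included, and the job is handed in when it is done.

Besides the shell and the picture viewer there is one more tool, called after ">>>" as name(argument=value, ...) on one line, values as JSON. carry_out: Moves the arm, as the interface text tells. Its arguments: {"type":"object","properties":{"steps":{"type":"array","items":{"type":"array"}},"force":{"type":"number"}},"required":["steps"]}

```bash
mkdir -p pics; cat > h.py <<'E'
import numpy as np, cv2
from workcell import env
from scipy.spatial.transform import Rotation as R
def rot(q): return R.from_quat([q[1],q[2],q[3],q[0]])
def cloud(n):
    im,d=env.read_camera(n); c=env.get_calibration(n)
    v,u=np.mgrid[:384,:512]
    P=np.stack([(u-c['cx'])/c['fx']*d,-(v-c['cy'])/c['fy']*d,-d],-1)
    W=P@rot(c['orientation']).as_matrix().T+np.array(c['origin'])
    W[d==0]=np.nan
    return im,W
E
python3 - <<'E'
from h import *
for n in('side','top'):
    im,W=cloud(n); np.save(n+'.npy',W); cv2.imwrite(n+'.png',im[:,:,::-1])
    cv2.imwrite('pics/'+n+'0.png',cv2.resize(im[:,:,::-1],(800,600)))
    print(env.get_calibration(n))
print(env.get_state(),env.hold_point_z)
E
```

```text
{'fx': 449.79752325175235, 'fy': 449.79752325175235, 'cx': 251.4856791570869, 'cy': 193.85891115968758, 'origin': array([0.27452711, 0.73262701, 0.94694055]), 'orientation': array([-0.18110523, -0.06903106,  0.35037392,  0.91633713])}
{'fx': 405.27752627442226, 'fy': 405.27752627442226, 'cx': 251.03959058782542, 'cy': 182.9235443919069, 'origin': array([0.52491065, 0.01351862, 1.12007542]), 'orientation': array([-0.69741268, -0.0155506 ,  0.01495013,  0.71634505])}
{'clock': 0.1, 'joint_pos': array([-1.32859372e+00,  3.13967409e-01,  4.50929072e-02,  1.30360394e+00,
        5.01932772e-06,  1.43121572e+00]), 'qvel': array([-0.00105957, -0.00110411,  0.00256535, -0.00179944, -0.00123708,
       -0.00305187]), 'tau': array([ 1.65344434e-03, -4.81723917e+01,  2.99244583e+01,  1.27278134e-02,
       -1.72178111e-04,  1.54832435e-05]), 'tcp_pos': array([ 0.21412339, -0.53315231,  0.23047422]), 'orientation': array([-8.40081557e-04,  9.81835111e-01,  1.89734310e-01, -4.06303250e-05]), 'wrist_force': array([ 0.27818429,  0.24878435, -0.23651901]), 'ft_torque': array([0.00582148, 0.01026675, 0.01752794]), 'grip_force': 0.0, 'finger_gap': 0.08567497479791857} 0.0187
```

View pics/top0.png

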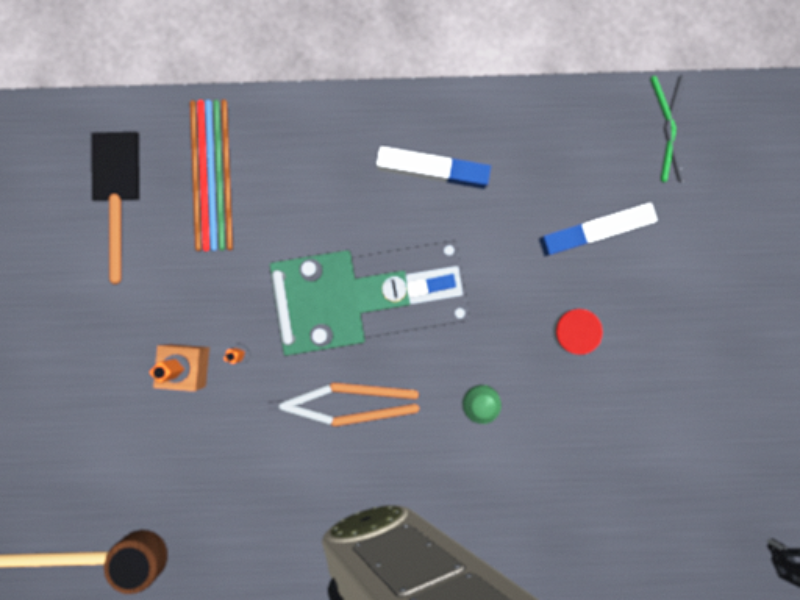

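View pics/side0.png

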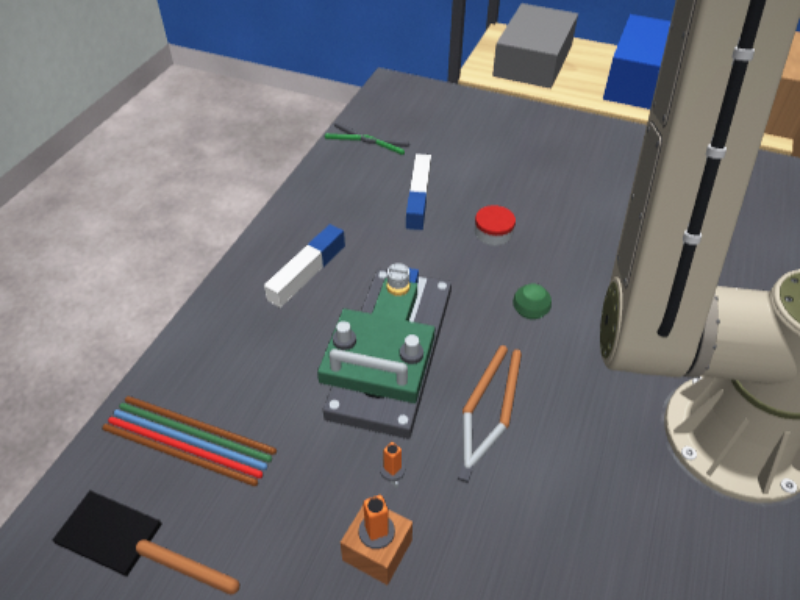

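The top view shows the press with its screw at about (394,289), the bar's blue end at (440,284), and the stand with the driver at (180,368). The tin is at (579,331), the paperweight at (482,404) and the jacks around (350,405). A smaller driver, not the one meant, stands at (234,356). Next I'll enlarge the press and the stand.

```bash
python3 - <<'E'
from h import *
im=cv2.imread('top.png'); W=np.load('top.npy')
a=im[150:235,165:305]; b=im[205:260,85:165]
A=cv2.resize(a,None,fx=5.6,fy=5.6,interpolation=cv2.INTER_CUBIC)
cv2.imwrite('pics/c1.png',A)
s=cv2.imread('side.png')
cv2.imwrite('pics/c2.png',np.hstack([cv2.resize(b,(560,385),interpolation=cv2.INTER_CUBIC)[:, :400],cv2.resize(s[160:260,195:295],(385,385),interpolation=cv2.INTER_CUBIC)]))
np.set_printoptions(precision=3,suppress=True,linewidth=220)
for r in range(168,198,2): print(r,(W[r,236:304:3,2]*1000).round())
print('stand')
for r in range(216,254,3): print(r,(W[r,93:135:2,2]*1000).round())
E
```

```text
168 [30. 31. 31. 34. 30. 33. 31. 29. 28. 29. 31. 29. 32. 30. 31. 33. 30. 32. 31. 34. -1. -2. -1.]
170 [29. 30. 30. 26. 30. 30. 33. 31. 27. 30. 31. 28. 32. 29. 33. 26. 29. 28. 27. 32.  1.  5.  1.]
172 [30. 28. 32. 32. 27. 29. 33. 27. 30. 29. 31. 31. 33. 30. 30. 28. 27. 33. 31. 29. -1.  2.  1.]
174 [ 30.  32.  30.  28. 113. 117. 115. 118.  31.  31.  31.  29.  29.  35.  32.  30.  31.  30.  60.  34.  -0.   0.   1.]
176 [114. 118. 113. 115. 114. 114. 115. 113.  30.  30.  30.  34.  26.  31.  30.  59.  59.  60.  61.  30.   1.  -2.   1.]
178 [117. 117. 115. 118. 157. 146. 152. 156. 116.  29.  32.  29.  63.  61.  61.  59.  57.  58.  58.  31.  26.   0.   2.]
180 [117. 116. 114. 113. 158. 147. 156. 158. 114.  61.  59.  61.  60.  63.  62.  61.  61.  63.  62.  33.  26.  -1.   5.]
182 [116. 114. 114. 115. 157. 147. 157. 157. 117.  61.  61.  60.  60.  62.  60.  66.  62.  64.  61.  32.  32.   4.   4.]
184 [116. 113. 116. 126. 157. 154. 157. 155. 126.  60.  61.  64.  61.  61.  59.  60.  59.  65.  31.  29.  nan   5.   2.]
186 [115. 118. 113. 129. 156. 157. 152. 157. 111.  58.  60.  63.  59.  59.  61. 
[... 1226 characters left out ...]
.   2. 138. 141. 138. 138. 131. 121. 107. 100.  88.  76.  68.  67.  60.  61.  60.  37.  21.   2.]
237 [  1.  -2. 138. 139. 137. 139. 136. 137. 133. 121. 106.  89.  67.  64.  70.  59.  62.  55.  36.  16.   0.]
240 [  1.   1.   2. 139. 139. 136. 138. 137. 120.  99.  78.  69.  66.  71.  59.  60.  58.  54.  35.  15.  -0.]
243 [ -1.   1.   2.  62. 135. 137. 130. 101.  66.  69.  66.  66.  62.  60.  62.  60.  63.  46.  28.  12.  -0.]
246 [-0. -0. -2. 63. 62. 61. 60. 60. 61. 58. 64. 58. 62. 59. 63. 60. 59. 46. 24.  9. -1.]
249 [ 0.  3. -0.  4. -3.  3.  2.  1.  1.  1.  4. -1.  6.  2. 61. 57. 57. -2.  1.  2.  1.]
252 [-2.  1.  1.  1.  2.  1. nan  2.  7.  3.  2.  2.  2.  4. -0.  3. -0.  2.  1.  2. -0.]
```

View pics/c1.png

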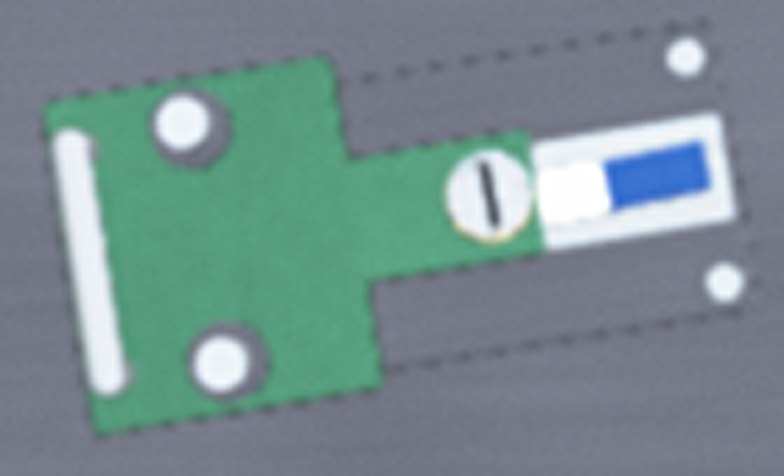

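View pics/c2.png

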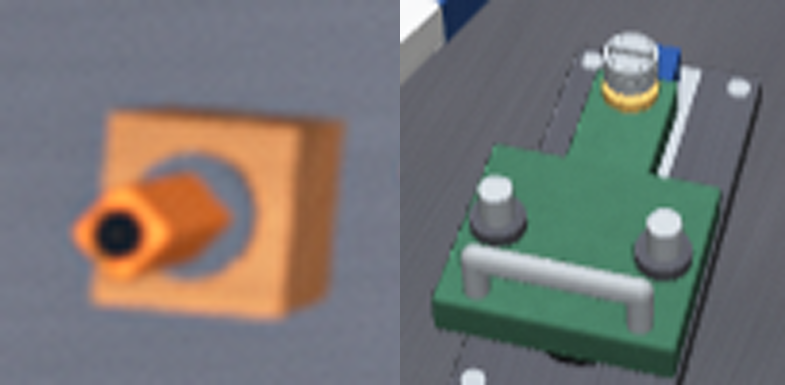

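The screw slot is seen in the crop running from (484,163) to (496,227). The bar's blue end spans (608,160) to (710,188), and the driver handle top is a diamond centred at (120,230) in the stand crop. Now I'll compute poses by intersecting pixel rays with planes of known height.

```bash
cat >> h.py <<'E'
def ray(n,u,v,z):
    c=env.get_calibration(n); u=np.asarray(u,float);v=np.asarray(v,float)
    d=np.stack([(u-c['cx'])/c['fx'],-(v-c['cy'])/c['fy'],-np.ones_like(u)],-1)@rot(c['orientation']).as_matrix().T
    o=np.array(c['origin']); return (o+d*((z-o[2])/d[...,2])[...,None])
def rect(n,m,z):
    v,u=np.nonzero(m); P=ray(n,u,v,z)[:,:2]*1000
    r=cv2.minAreaRect(P.astype(np.float32)); return P.mean(0).round(1),len(P),[np.round(x,1) for x in r]
E
python3 - <<'E'
from h import *
def run(n,im,W):
    Z=W[...,2]; X=W[...,0];Y=W[...,1]
    hsv=cv2.cvtColor(im,cv2.COLOR_BGR2HSV)
    base=ray('top',165+489.5/5.6-.5,150+195.5/5.6-.5,.156); sx,sy=base[:2]
    near=lambda x,y,r:np.hypot(X-x,Y-y)<r
    print(n,'head',base.round(4),rect(n,near(sx,sy,.03)&(Z>.14),.156))
    g=hsv[...,2]<90
    print('slot',rect(n,near(sx,sy,.014)&(Z>.135)&g,.156))
    blue=(hsv[...,0]>100)&(hsv[...,0]<130)&(hsv[...,1]>150)
    print('blue',rect(n,blue&near(sx,sy,.2)&(Z>.045)&(Z<.075)&(Y>sy-.13)&(abs(X-sx)<.05),.06))
    st=ray('top',85+120/7,205+231/7,.137); print('drv px',st)
    print('handle',rect(n,near(st[0],st[1],.03)&(Z>.131),.137))
    print('stand',rect(n,near(st[0],st[1],.07)&(Z>.052)&(Z<.072),.06))
run('top',cv2.imread('top.png'),np.load('top.npy'))
run('side',cv2.imread('side.png'),np.load('side.npy'))
f=lambda X,Y,z:ray('top',165+(X+.5)/5.6-.5,150+(Y+.5)/5.6-.5,z)[:2].round(4)*1000
print('slot ends',f(484,163,.156),f(496,227,.156))
for p in [(605,160),(612,210),(704,141),(712,190)]: print('bar',f(*p,.06))
for p in [(533,143),(544,249),(527,131),(345,158),(372,279),(330,57),(380,385),(45,102),(97,435)]: print('lug/plate',f(*p,.115))
for p in [(718,114),(736,217)]: print('pad',f(*p,.03))
g=lambda X,Y,z:ray('top',85+(X+.5)/7-.5,205+(Y+.5)/7-.5,z)[:2].round(4)*1000
for p in [(73,232),(120,181),(168,229),(122,277)]: print('h',g(*p,.137))
for p in [(110,112),(300,122),(285,318),(93,300)]: print('st',g(*p,.06))
print(g(195,215,.066))
E
```

```text
top head [0.5629 0.0118 0.156 ] (array([564. ,  10.6]), 177, [array([563.9,  11.6]), array([33.3, 33.4]), np.float64(88.5)])
slot (array([nan, nan]), 0, [array([0., 0.]), array([0., 0.]), np.float64(0.0)])
blue (array([574. , -67.4]), 125, [array([574.1, -67.3]), array([19.5, 43.2]), np.float64(9.8)])
drv px [0.44390403 0.37681086 0.137     ]
handle (array([445.4, 375.3]), 118, [array([445.1, 374.7]), array([25.8, 25.4]), np.float64(44.0)])
stand (array([446.3, 370.1]), 552, [array([445.2, 375.7]), array([72.9, 70.6]), np.float64(83.7)])
side head [0.5629 0.0118 0.156 ] (array([559.6,  18.1]), 178, [array([560.4,  16.8]), array([32.1, 47.9]), np.float64(22.4)])
slot (array([nan, nan]), 0, [array([0., 0.]), array([0., 0.]), np.float64(0.0)])
blue (array([568.6, -76. ]), 41, [array([568.2, -76.6]), array([13.8, 30.5]), np.float64(21.5)])
drv px [0.44390403 0.37681086 0.137     ]
handle (array([443.2, 380. ]), 173, [array([443.2, 379.9]), array([25.7, 26.6]), np.float64(41.8)])
stand (array([440. , 386.6]), 877, [array([443.4, 379.8]), array([72.7, 72.3]), np.float64(84.4)])
slot ends [576.6  13.6] [549.3   9.2]
bar [581.6 -43. ]
bar [558.2 -45.6]
bar [589.3 -89.6]
bar [566.3 -92.6]
lug/plate [587.1  -8.4]
lug/plate [540. -12.]
lug/plate [592.5  -5.9]
lug/plate [582.7  75.1]
lug/plate [528.8  64.5]
lug/plate [627.8  80.7]
lug/plate [481.9  62.1]
lug/plate [611.2 207.7]
lug/plate [463.2 187.5]
pad [604.  -99.7]
pad [ 554.1 -106.8]
h [445.1 394.1]
h [462.1 377.6]
h [445.2 361.3]
h [429.2 377.3]
st [482.9 409.6]
st [477.3 338.8]
st [404.9 345.4]
st [413.4 416.7]
[444.3 376.3]h.py:18: RuntimeWarning: Mean of empty slice.
  r=cv2.minAreaRect(P.astype(np.float32)); return P.mean(0).round(1),len(P),[np.round(x,1) for x in r]
  ret = um.true_divide(
```

```bash
cat >> h.py <<'E'
def go(x,y,z,psi):
    s=env.get_state(); A=rot(s['orientation']); p=np.array(s['tcp_pos'])
    a=np.radians(psi); T=R.from_matrix(np.array([[np.cos(a),np.sin(a),0],[np.sin(a),-np.cos(a),0],[0,0,-1.]]))
    print('shift cm',(A.inv().apply(np.array([x,y,z])-p)*100).round(2),'turn',np.degrees((A.inv()*T).as_rotvec()).round(2))
def st():
    s=env.get_state(); m=rot(s['orientation']).as_matrix()
    print(round(s['clock'],2),'tcp',np.array(s['tcp_pos']).round(4),'psi',np.degrees(np.arctan2(m[1,0],m[0,0])).round(2),'tilt',m[:2,2].round(4),'j',np.degrees(s['joint_pos']).round(1),'F',np.array(s['wrist_force']).round(2),'M',np.array(s['ft_torque']).round(4),'gap',round(s['finger_gap'],4),'grip',round(s['grip_force'],1))
E
python3 -c "
from h import *
st(); go(.46,-.1,.23,-45); go(.4445,.377,.2,-135.5);go(.4445,.377,.086,-135.5)"
```

```text
0.1 tcp [ 0.2141 -0.5332  0.2305] psi 21.87 tilt [-0.0004  0.0016] j [-76.1  18.    2.6  74.7   0.   82. ] F [ 0.28  0.25 -0.24] M [0.0058 0.0103 0.0175] gap 0.0857 grip 0.0
shift cm [ 38.96 -31.04   0.11] turn [-9.000e-02  4.000e-02  6.687e+01]
shift cm [ 55.29 -75.87   3.19] turn [-5.0000e-02  1.3000e-01  1.5737e+02]
shift cm [ 55.29 -75.85  14.59] turn [-5.0000e-02  1.3000e-01  1.5737e+02]
```

>>> carry_out(steps=[[[0,0,-10],[4.9,-3.9,0],0],[[0,0,-20],[9.7,-7.8,0],0],[[0,0,-30],[14.6,-11.6,0],0],[[0,0,-40],[19.5,-15.5,0],0],[[0,0,-50],[24.4,-19.4,0],0],[[0,0,-60],[29.2,-23.3,0],0],[[0,0,-70],[34.1,-27.2,0],0],[[0,0,-80],[39,-31,0],0]])

```text
clock: 1.1
tcp_pos: [0.4612, -0.0987, 0.2312]
orientation: [0.0, 0.628, 0.778, -0.0]
wrist_force: [0.6, -1.0, -0.2]
finger_gap: 0.0852
grip_force: 0.0
```

```bash
python3 -c "
from h import *
st(); go(.4445,.377,.2,-135.5);go(.4445,.377,.086,-135.5)"
```

```text
1.1 tcp [ 0.4612 -0.0987  0.2312] psi 102.2 tilt [ 0.0001 -0.0002] j [-21.8   6.5 -11.9  71.6  -0.   56. ] F [ 0.61 -1.04 -0.2 ] M [-0.0622 -0.0842 -0.0316] gap 0.0852 grip 0.0
shift cm [46.85  8.42  3.11] turn [-1.000e-02  1.000e-02 -1.223e+02]
shift cm [46.85  8.42 14.51] turn [-1.000e-02  1.000e-02 -1.223e+02]
```

>>> carry_out(steps=[[[0,0,-10],[5.9,1,0],0],[[0,0,-20],[11.7,2.1,0],0],[[0,0,-30],[17.6,3.1,0.5],0],[[0,0,-40],[23.4,4.2,1],0],[[0,0,-50],[29.3,5.2,1.5],0],[[0,0,-60],[35.1,6.3,2],0],[[0,0,-70],[41,7.4,2.5],0],[[0,0,-80],[46.8,8.4,3.1],0]])

```text
clock: 2.1
tcp_pos: [0.4461, 0.3766, 0.1997]
orientation: [-0.0, -0.019, 1.0, -0.0]
wrist_force: [0.9, -0.8, -0.0]
finger_gap: 0.085
grip_force: 0.0
```

```bash
python3 -c "
from h import *
st(); go(.4445,.377,.16,-135.5);go(.4445,.377,.086,-135.5)"
```

```text
2.1 tcp [0.4461 0.3766 0.1997] psi -177.78 tilt [-0.0001 -0.0003] j [32.3 19.5  0.4 70.9 -0.  30.1] F [ 0.87 -0.76 -0.02] M [ 0.0113 -0.0616  0.0306] gap 0.085 grip 0.0
shift cm [0.16 0.05 3.97] turn [-2.000e-02 -1.000e-02 -4.228e+01]
shift cm [ 0.16  0.05 11.37] turn [-2.000e-02 -1.000e-02 -4.228e+01]
```

>>> carry_out(steps=[[[0,0,-10.5],[0.1,0,1],0],[[0,0,-21],[0.1,0,2],0],[[0,0,-31.5],[0.1,0,3],0],[[0,0,-42.3],[0.1,0,4],0],[[0,0,-42.3],[0.1,0,6.5],0],[[0,0,-42.3],[0.1,0,9.5],0],[[0,0,-42.3],[0.1,0,11.4],0],[[0,0,-42.3],[0.1,0,11.4],0]])

```text
clock: 3.1
tcp_pos: [0.444, 0.3736, 0.0842]
orientation: [-0.002, -0.376, 0.927, -0.0]
wrist_force: [0.0, 0.0, 0.1]
finger_gap: 0.0852
grip_force: 0.0
```

>>> carry_out(steps=[[[0,0,0],[0,0,0],255],[[0,0,0],[0,0,0],255],[[0,0,0],[0,0,0],255],[[0,0,0],[0,0,0],255],[[0,0,0],[0,0,0],255],[[0,0,0],[0,0,0],255],[[0,0,0],[0,0,0],255],[[0,0,0],[0,0,0],255]], force=60)

```text
clock: 4.1
tcp_pos: [0.446, 0.375, 0.0872]
orientation: [0.001, -0.376, 0.927, 0.0]
wrist_force: [-0.7, 0.5, 5.8]
finger_gap: 0.0255
grip_force: 59.6
```

```bash
python3 -c "
from h import *
st()"
```

```text
4.1 tcp [0.446  0.375  0.0872] psi -135.82 tilt [0.0013 0.001 ] j [ 32.2  23.3 -10.5  56.1   0.  -12. ] F [-0.71  0.46  5.85] M [0.0759 0.2427 0.    ] gap 0.0255 grip 59.6
```

>>> carry_out(steps=[[[0,0,0],[0,0,-1],255],[[0,0,0],[0,0,-3],255],[[0,0,0],[0,0,-6],255],[[0,0,0],[0,0,-9],255],[[0,0,0],[0,0,-12],255],[[0,0,0],[0,0,-15],255],[[0,0,0],[0,0,-17.5],255],[[0,0,0],[0,0,-17.5],255]])

```text
clock: 5.1
tcp_pos: [0.4464, 0.375, 0.2631]
orientation: [0.002, -0.376, 0.927, 0.0]
wrist_force: [-0.4, 0.2, -2.5]
finger_gap: 0.0256
grip_force: 59.0
```

```bash
python3 -c "
from h import *
st()
im,W=cloud('side'); cv2.imwrite('s1.png',im[:,:,::-1]); np.save('s1.npy',W)
s=env.get_state()['tcp_pos']; c=env.get_calibration('side')
P=rot(c['orientation']).inv().apply(np.array([s[0],s[1],.21])-c['origin']); u=int(c['cx']+c['fx']*P[0]/-P[2]); v=int(c['cy']-c['fy']*P[1]/-P[2]); print(u,v)
u0,v0=max(0,u-60),max(0,v-70)
print(u0,v0); cv2.imwrite('pics/s1.png',cv2.resize(im[v0:v0+130,u0:u0+130,::-1],(598,598),interpolation=cv2.INTER_CUBIC))"
```

```text
5.1 tcp [0.4464 0.375  0.2631] psi -135.83 tilt [0.0031 0.0016] j [ 32.2  18.4   7.6  79.1  -0.  -12. ] F [-0.41  0.19 -2.52] M [-0.0033  0.0223 -0.0089] gap 0.0256 grip 59.0
239 302
179 232
```

View pics/s1.png

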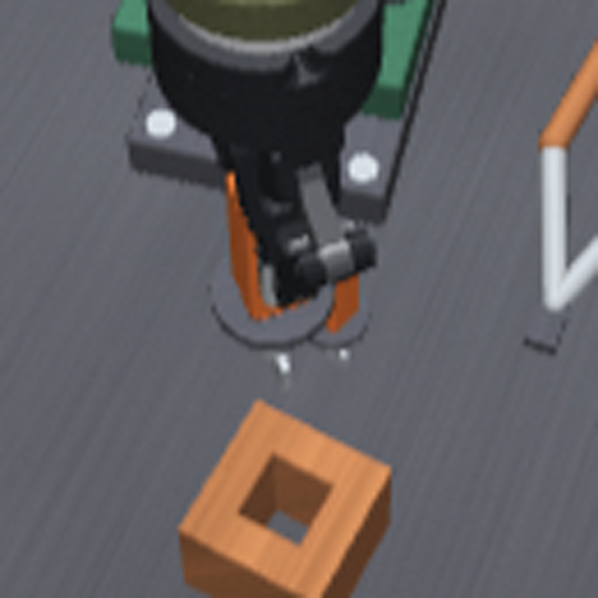

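The side view shows the driver held upright, with its blade near (283,368) in the crop seen almost edge-on. So the blade lies along the tool's y, at heading about 134°. The stand's hole is at (287,500) and empty. Next I'll measure the slot to sub-pixel accuracy in both first images.

```bash
cat >> h.py <<'E'
def proj(n,P):
    c=env.get_calibration(n); Q=rot(c['orientation']).inv().apply(np.asarray(P)-c['origin'])
    return np.stack([c['cx']+c['fx']*Q[...,0]/-Q[...,2],c['cy']-c['fy']*Q[...,1]/-Q[...,2]],-1)
E
python3 - <<'E'
from h import *
from scipy.optimize import least_squares
np.set_printoptions(precision=4,suppress=True)
# model: bright disk r=18 with dark slot 30x5.5 -> darkness moment fit
def fit(n,f,x0):
    g=cv2.imread(f).astype(float).min(2)
    p=proj(n,[x0[0],x0[1],.156]); u0,v0=int(p[0]),int(p[1])
    v,u=np.mgrid[v0-7:v0+8,u0-7:u0+8]
    k=(np.arange(5)-2)/5
    U=(u[...,None,None]+k[None,None,:,None]+0*k);V=(v[...,None,None]+k+0*k[:,None])
    P=ray(n,U,V,.156)[...,:2]
    G=g[v0-7:v0+8,u0-7:u0+8]
    r=np.hypot(*(ray(n,u,v,.156)[...,:2]-np.array(x0)).transpose(2,0,1)); w=(r<.0145)
    def model(q):
        d=P-q[:2]; c,s=np.cos(q[2]),np.sin(q[2]); a=d@[c,s]; b=d@[-s,c]
        sig=lambda t:1/(1+np.exp(-t/.0006))
        slot=sig(.015-abs(a))*sig(.00275-abs(b))
        return cv2.GaussianBlur((q[3]+q[4]*slot).mean((2,3)),(0,0),max(abs(q[5]),.2))
    best=None
    for y in(-.003,0,.003):
        s=least_squares(lambda q:((model(q)-G)*w)[w],[x0[0],x0[1]+y,.16,230,-150,.5],x_scale=[.001,.001,.1,20,20,.3],diff_step=1e-4)
        if best is None or s.cost<best.cost:best=s
    print(n,best.x[:2]*1000,np.degrees(best.x[2]),best.x[3:],'rms',np.sqrt(2*best.cost/w.sum()))
fit('top','top.png',[.563,.0115])
p=ray('side',195+630/3.85,160+50/3.85,.156);print(p)
fit('side','side.png',p[:2]); fit('side','s1.png',p[:2])
E
```

```text
top [564.1569  11.8275] 9.496582079493406 [ 235.2084 -138.2665    0.2789] rms 6.294459931657701
[ 0.3258 -0.0869  0.156 ]
side [314.4168 -86.8697] -90.33991445895549 [99.2501 -2.8084  0.0784] rms 0.8082470835668942
side [294.4146 -93.5092] 14.154408763748771 [  101.5347 -1075.3642     2.6357] rms 0.8371168312346873
```

```bash
cat > fit.py <<'E'
from h import *
from scipy.optimize import least_squares
def fit(n,f,x0):
    g=cv2.imread(f).astype(float).min(2)
    p=proj(n,[x0[0],x0[1],.156]); u0,v0=int(p[0]),int(p[1])
    v,u=np.mgrid[v0-7:v0+8,u0-7:u0+8]; k=(np.arange(5)-2)/5
    U=(u[...,None,None]+k[None,None,:,None]+0*k);V=(v[...,None,None]+k+0*k[:,None])
    P=ray(n,U,V,.156)[...,:2]; G=g[v0-7:v0+8,u0-7:u0+8]
    r=np.hypot(*(ray(n,u,v,.156)[...,:2]-np.array(x0)).transpose(2,0,1)); w=(r<.0145)
    def model(q):
        d=P-q[:2]; c,s=np.cos(q[2]),np.sin(q[2]); a=d@[c,s]; b=d@[-s,c]
        sig=lambda t:1/(1+np.exp(-t/.0006))
        return cv2.GaussianBlur((q[3]+q[4]*(sig(.015-abs(a))*sig(.00275-abs(b)))).mean((2,3)),(0,0),max(abs(q[5]),.2))
    R_=[least_squares(lambda q:((model(q)-G)*w)[w],[x0[0],x0[1]+y,.16,230,-150,.5],x_scale=[.001,.001,.1,20,20,.3],diff_step=1e-4) for y in(-.004,0,.004)]
    b=min(R_,key=lambda s:s.cost); print(n,(b.x[:2]*1000).round(1),np.degrees(b.x[2]).round(1),b.x[3:].round(1),'rms',np.sqrt(2*b.cost/w.sum()).round(1))
E
python3 - <<'E'
from fit import *
p=ray('side',195+230/3.85-.4,160+50/3.85-.4,.156);print(p)
fit('side','side.png',p[:2])
st(); go(.564,.012,.263,-81); go(.564,.012,.2475,-81)
E
```

```text
[0.56385381 0.00963207 0.156     ]
side [563.7  11.7] 10.0 [ 2.024e+02 -7.750e+01  2.000e-01] rms 13.2
5.15 tcp [0.4458 0.3746 0.2614] psi -135.83 tilt [0.0009 0.0003] j [ 32.2  18.4   7.5  79.   -0.  -12. ] F [-0.48 -0.25 -2.86] M [ 0.0397 -0.004   0.0432] gap 0.0257 grip 59.0
shift cm [ 16.79 -34.25  -0.16] turn [-4.000e-02  3.000e-02 -5.483e+01]
shift cm [ 16.79 -34.25   1.39] turn [-4.000e-02  3.000e-02 -5.483e+01]
```

>>> carry_out(steps=[[[0,0,-7],[2,-4.3,0],255],[[0,0,-15],[4.5,-9.3,0],255],[[0,0,-23],[7,-14.3,0],255],[[0,0,-31],[9.5,-19.3,0],255],[[0,0,-39],[12,-24.3,0],255],[[0,0,-47],[14.3,-29.3,0],255],[[0,0,-55.5],[16.3,-33.3,0],255],[[0,0,-55.5],[16.8,-34.25,0.5],255]])

```text
clock: 6.15
tcp_pos: [0.5638, 0.0091, 0.2543]
orientation: [0.001, 0.763, -0.646, -0.001]
wrist_force: [-0.9, -0.1, -2.6]
finger_gap: 0.0257
grip_force: 59.4
```

>>> carry_out(steps=[[[0,0,0],[0,0,0],255],[[0,0,0],[0,0,0.4],255],[[0,0,0],[0,0,0.8],255],[[0,0,0],[0,0,0.8],255],[[0,0,0],[0,0,0.8],255],[[0,0,0],[0,0,0.8],255],[[0,0,0],[0,0,0.8],255],[[0,0,0],[0,0,0.8],255]])

```text
clock: 7.15
tcp_pos: [0.5638, 0.0118, 0.2484]
orientation: [-0.0, 0.764, -0.645, 0.0]
wrist_force: [0.1, -0.0, -2.8]
finger_gap: 0.0252
grip_force: 59.4
```

```bash
python3 -c "
from h import *
st(); go(.564,.0118,.245,-80.3)
im,W=cloud('side'); cv2.imwrite('s2.png',im[:,:,::-1])
print(proj('side',[[.564,.0118,.156],[.564,.0118,.166]]))
u0,v0=215,140
cv2.imwrite('pics/s2.png',cv2.resize(im[v0:v0+65,u0:u0+80,::-1],(720,585),interpolation=cv2.INTER_CUBIC)); st()"
```

```text
7.15 tcp [0.5638 0.0118 0.2484] psi -80.33 tilt [ 0.0002 -0.0001] j [  -7.    16.5    3.    76.5   -0.  -106.6] F [ 0.13 -0.   -2.84] M [0.0012 0.0387 0.0388] gap 0.0252 grip 59.4
shift cm [ 0.   -0.02  0.34] turn [-0.01 -0.01 -0.03]
[[253.95383638 173.15178521]
 [253.97217817 170.28350566]]
7.2 tcp [0.5638 0.0118 0.2483] psi -80.33 tilt [ 0.0001 -0.0001] j [  -7.    16.5    3.    76.5   -0.  -106.6] F [-0.28  0.09 -1.93] M [-0.0294  0.0083  0.0482] gap 0.0255 grip 59.4
```

View pics/s2.png

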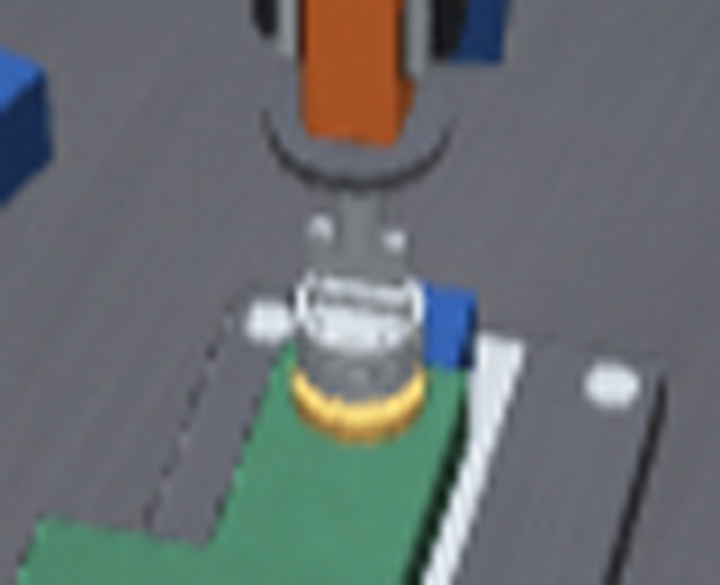

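The blade hovers directly over the slot: its bottom edge is near (313,278)–(408,285) and the slot runs (318,290)–(415,308). I'll lower it gently and watch the force.

>>> carry_out(steps=[[[0,0,0],[0,0,0.4],255],[[0,0,0],[0,0,0.8],255],[[0,0,0],[0,0,0.95],255],[[0,0,0],[0,0,1.05],255],[[0,0,0],[0,0,1.15],255],[[0,0,0],[0,0,1.2],255],[[0,0,0],[0,0,1.2],255],[[0,0,0],[0,0,1.2],255]], force=30)

```text
clock: 8.2
tcp_pos: [0.5639, 0.0118, 0.2362]
orientation: [0.0, 0.764, -0.645, 0.0]
wrist_force: [0.7, -0.7, -1.9]
finger_gap: 0.0253
grip_force: 59.4
```

```bash
python3 -c "
from h import *
st()"
```

```text
8.2 tcp [0.5639 0.0118 0.2362] psi -80.33 tilt [ 0.0001 -0.0003] j [  -7.    16.6    1.5   74.9   -0.  -106.6] F [ 0.7  -0.74 -1.95] M [-0.2113 -0.1383 -0.0058] gap 0.0253 grip 59.4
```

>>> carry_out(steps=[[[0,0,0],[0,0,0.05],255],[[0,0,0],[0,0,0.1],255],[[0,0,0],[0,0,0.15],255],[[0,0,0],[0,0,0.2],255],[[0,0,0],[0,0,0.25],255],[[0,0,0],[0,0,0.25],255],[[0,0,0],[0,0,0.25],255],[[0,0,0],[0,0,0.25],255]], force=60)

```text
clock: 9.2
tcp_pos: [0.5638, 0.0118, 0.2338]
orientation: [0.0, 0.764, -0.645, 0.0]
wrist_force: [0.4, -2.4, -2.3]
finger_gap: 0.0254
grip_force: 59.4
```

```bash
python3 -c "
from h import *
st()"
```

```text
9.2 tcp [0.5638 0.0118 0.2338] psi -80.33 tilt [ 0.0001 -0.0002] j [  -6.9   16.7    1.2   74.5   -0.  -106.6] F [ 0.36 -2.39 -2.33] M [-0.442  -0.1572  0.0087] gap 0.0254 grip 59.4
```

>>> carry_out(steps=[[[0,0,0],[0.05,0,0],255],[[0,0,0],[0.05,0,0.05],255],[[0,0,0],[0.05,0,0.1],255],[[0,0,0],[0.05,0,0.15],255],[[0,0,0],[0.05,0,0.2],255],[[0,0,0],[0.05,0,0.25],255],[[0,0,0],[0.05,0,0.25],255],[[0,0,0],[0.05,0,0.25],255]])

```text
clock: 10.2
tcp_pos: [0.5638, 0.0114, 0.2313]
orientation: [0.0, 0.764, -0.645, 0.0]
wrist_force: [0.4, 0.1, -2.4]
finger_gap: 0.0253
grip_force: 59.4
```

```bash
python3 -c "
from h import *
st()"
```

```text
10.2 tcp [0.5638 0.0114 0.2313] psi -80.32 tilt [ 0.     -0.0001] j [  -7.    16.7    0.9   74.2   -0.  -106.7] F [ 0.38  0.09 -2.39] M [ 0.0424  0.0128 -0.0554] gap 0.0253 grip 59.4
```

>>> carry_out(steps=[[[0,0,0],[0.03,0,0],255],[[0,0,0],[0.05,0,0],255],[[0,0,0],[0.05,0,0],255],[[0,0,2],[0.05,0,0],255],[[0,0,4],[0.05,0,0],255],[[0,0,6],[0.05,0,0],255],[[0,0,8],[0.05,0,0],255],[[0,0,8],[0.05,0,0],255]])

```text
clock: 11.2
tcp_pos: [0.5638, 0.0108, 0.2312]
orientation: [0.0, 0.717, -0.697, 0.0]
wrist_force: [0.1, -1.0, -2.6]
finger_gap: 0.0252
grip_force: 59.4
```

```bash
cat >> h.py <<'E'
def tq(k=4):
    T=[];M=[];F=[]
    for i in range(k):
        s=env.get_state(); T.append(s['tau'][5]);M.append(s['ft_torque'][2]);F.append(s['wrist_force'])
        if i<k-1: env.read_camera('side')
    print('tau6',np.round(T,4),'Mz',np.round(M,3),'F',np.mean(F,0).round(2)); st()
E
python3 -c "
from h import *
tq(4)"
```

```text
tau6 [0.1365 0.0525 0.024  0.0155] Mz [-0.036  0.06   0.04   0.008] F [-0.22 -0.89 -2.58]
11.35 tcp [0.5638 0.0108 0.2312] psi -88.32 tilt [-0.0002 -0.0002] j [ -7.1  16.7   0.9  74.2  -0.  -98.7] F [-0.62 -0.9  -2.87] M [-0.3264  0.0965  0.0082] gap 0.0255 grip 59.4
```

>>> carry_out(steps=[[[0,0,5],[0,0,0],255],[[0,0,10],[0,0,0],255],[[0,0,12],[0,0,0],255],[[0,0,12],[0,0,0],255],[[0,0,12],[0,0,0],255],[[0,0,12],[0,0,0],255],[[0,0,12],[0,0,0],255],[[0,0,12],[0,0,0],255]])

```text
clock: 12.35
tcp_pos: [0.5639, 0.0108, 0.2313]
orientation: [-0.0, -0.641, 0.768, -0.0]
wrist_force: [-0.8, -2.4, -2.5]
finger_gap: 0.0256
grip_force: 59.4
```

```bash
python3 -c "
from h import *
tq(3)"
```

```text
tau6 [0.02   0.0206 0.0212] Mz [0.076 0.017 0.044] F [-0.9  -1.47 -2.95]
12.45 tcp [0.5639 0.0108 0.2313] psi -100.32 tilt [-0.     -0.0002] j [ -7.   16.7   0.9  74.2  -0.  -86.7] F [-1.08 -0.54 -2.62] M [-0.4479  0.2162  0.0441] gap 0.0251 grip 59.4
```

>>> carry_out(steps=[[[0,0,5],[0,0,0],255],[[0,0,10],[0,0,0],255],[[0,0,15],[0,0,0],255],[[0,0,15],[0,0,0],255],[[0,0,15],[0,0,0],255],[[0,0,15],[0,0,0],255],[[0,0,15],[0,0,0],255],[[0,0,15],[0,0,0],255]])

```text
clock: 13.45
tcp_pos: [0.5639, 0.0109, 0.2313]
orientation: [-0.0, -0.535, 0.845, -0.0]
wrist_force: [-1.6, -1.8, -3.2]
finger_gap: 0.0255
grip_force: 59.4
```

```bash
python3 -c "
from h import *
tq(2)"
```

```text
tau6 [0.0224 0.0231] Mz [ 0.031 -0.   ] F [-1.83 -1.24 -3.35]
13.5 tcp [0.5639 0.0109 0.2312] psi -115.32 tilt [-0.0001 -0.0001] j [ -7.   16.7   0.9  74.2  -0.  -71.7] F [-2.04 -0.64 -3.49] M [-4.206e-01  3.654e-01 -4.000e-04] gap 0.0249 grip 59.4
```

>>> carry_out(steps=[[[0,0,5],[0.03,0.02,0],255],[[0,0,10],[0.03,0.02,0],255],[[0,0,15],[0.03,0.02,0],255],[[0,0,15],[0.03,0.02,0],255],[[0,0,15],[0.03,0.02,0],255],[[0,0,15],[0.03,0.02,0],255],[[0,0,15],[0.03,0.02,0],255],[[0,0,15],[0.03,0.02,0],255]])

```text
clock: 14.5
tcp_pos: [0.5636, 0.0107, 0.2313]
orientation: [-0.0, -0.42, 0.907, -0.0]
wrist_force: [-0.6, -1.0, -3.5]
finger_gap: 0.0253
grip_force: 59.3
```

```bash
python3 -c "
from h import *
tq(2)"
```

```text
tau6 [0.0222 0.0231] Mz [0.024 0.021] F [-1.16 -1.08 -3.42]
14.55 tcp [0.5635 0.0107 0.2313] psi -130.31 tilt [-0. -0.] j [ -7.1  16.7   0.9  74.2  -0.  -56.8] F [-1.74 -1.18 -3.31] M [-0.4078  0.4869  0.0205] gap 0.0252 grip 59.3
```

>>> carry_out(steps=[[[0,0,5],[0.02,0.02,0.02],255],[[0,0,10],[0.02,0.02,0.04],255],[[0,0,15],[0.02,0.02,0.06],255],[[0,0,15],[0.02,0.02,0.06],255],[[0,0,15],[0.02,0.02,0.06],255],[[0,0,15],[0.02,0.02,0.06],255],[[0,0,15],[0.02,0.02,0.06],255],[[0,0,15],[0.02,0.02,0.06],255]])

```text
clock: 15.55
tcp_pos: [0.5634, 0.0107, 0.2308]
orientation: [0.0, -0.298, 0.955, -0.0]
wrist_force: [-1.9, -1.1, -1.9]
finger_gap: 0.0255
grip_force: 59.5
```

```bash
python3 -c "
from h import *
tq(2)"
```

```text
tau6 [0.018  0.0183] Mz [0.003 0.018] F [-1.5  -0.6  -1.66]
15.6 tcp [0.5634 0.0107 0.2307] psi -145.32 tilt [ 0.0003 -0.0001] j [ -7.1  16.7   0.8  74.1  -0.  -41.8] F [-1.13 -0.08 -1.42] M [-0.1586  0.4402  0.0184] gap 0.0257 grip 59.5
```

Still running free, so I'll keep turning.

>>> carry_out(steps=[[[0,0,5],[0,0.03,0.02],255],[[0,0,10],[0,0.03,0.03],255],[[0,0,15],[0,0.03,0.03],255],[[0,0,15],[0,0.03,0.03],255],[[0,0,15],[0,0.03,0.03],255],[[0,0,15],[0,0.03,0.03],255],[[0,0,15],[0,0.03,0.03],255],[[0,0,15],[0,0.03,0.03],255]])

```text
clock: 16.6
tcp_pos: [0.5632, 0.0109, 0.2304]
orientation: [0.0, -0.171, 0.985, -0.0]
wrist_force: [-2.6, -1.4, -0.8]
finger_gap: 0.0256
grip_force: 59.6
```

```bash
python3 -c "
from h import *
tq(2)"
```

```text
tau6 [0.0195 0.0201] Mz [0.031 0.026] F [-2.29 -1.35 -0.82]
16.65 tcp [0.5632 0.0109 0.2304] psi -160.32 tilt [ 0.0001 -0.0002] j [ -7.1  16.6   0.7  74.1  -0.  -26.7] F [-2.03 -1.27 -0.8 ] M [-0.3837  0.4624  0.0262] gap 0.0253 grip 59.6
```

>>> carry_out(steps=[[[0,0,5],[0.04,-0.01,0],255],[[0,0,10],[0.04,-0.01,0],255],[[0,0,15],[0.04,-0.01,0],255],[[0,0,15],[0.04,-0.01,0],255],[[0,0,15],[0.04,-0.01,0],255],[[0,0,15],[0.04,-0.01,0],255],[[0,0,15],[0.04,-0.01,0],255],[[0,0,15],[0.04,-0.01,0],255]])

```text
clock: 17.65
tcp_pos: [0.5627, 0.0108, 0.2303]
orientation: [-0.0, -0.041, 0.999, 0.0]
wrist_force: [-1.1, 1.2, -2.0]
finger_gap: 0.0256
grip_force: 59.4
```

```bash
python3 -c "
from h import *
tq(2)"
```

```text
tau6 [0.0213 0.0223] Mz [0.008 0.102] F [-1.38  1.5  -2.78]
17.7 tcp [0.5627 0.0108 0.2303] psi -175.31 tilt [-0.0002  0.0003] j [ -7.1  16.6   0.7  74.1   0.  -11.8] F [-1.64  1.81 -3.5 ] M [0.1235 0.567  0.1018] gap 0.025 grip 59.4
```

>>> carry_out(steps=[[[0,0,5],[0.02,0.02,0.02],255],[[0,0,10],[0.02,0.02,0.03],255],[[0,0,15],[0.02,0.02,0.03],255],[[0,0,15],[0.02,0.02,0.03],255],[[0,0,15],[0.02,0.02,0.03],255],[[0,0,15],[0.02,0.02,0.03],255],[[0,0,15],[0.02,0.02,0.03],255],[[0,0,15],[0.02,0.02,0.03],255]])

```text
clock: 18.7
tcp_pos: [0.5626, 0.0109, 0.2301]
orientation: [0.0, 0.09, 0.996, 0.0]
wrist_force: [-2.0, 1.4, -3.1]
finger_gap: 0.0255
grip_force: 59.3
```

```bash
python3 -c "
from h import *
tq(2)"
```

```text
tau6 [0.0227 0.0233] Mz [0.003 0.067] F [-1.97  1.24 -3.26]
18.75 tcp [0.5626 0.0109 0.2301] psi 169.69 tilt [ 0.0001 -0.    ] j [-7.1 16.6  0.6 74.  -0.   3.3] F [-1.93  1.08 -3.38] M [0.4038 0.4788 0.0669] gap 0.0255 grip 59.3
```

>>> carry_out(steps=[[[0,0,5],[0.02,0.01,0.02],255],[[0,0,10],[0.02,0.01,0.03],255],[[0,0,12],[0.02,0.01,0.03],255],[[0,0,12],[0.02,0.01,0.03],255],[[0,0,12],[0.02,0.01,0.03],255],[[0,0,12],[0.02,0.01,0.03],255],[[0,0,12],[0.02,0.01,0.03],255],[[0,0,12],[0.02,0.01,0.03],255]])

```text
clock: 19.75
tcp_pos: [0.5625, 0.011, 0.2298]
orientation: [0.0, 0.194, 0.981, -0.0]
wrist_force: [-1.5, 0.9, -2.3]
finger_gap: 0.0253
grip_force: 59.4
```

```bash
python3 -c "
from h import *
tq(2)"
```

```text
tau6 [0.0215 0.0217] Mz [0.001 0.022] F [-1.1   1.11 -2.21]
19.8 tcp [0.5625 0.011  0.2298] psi 157.68 tilt [ 0.0002 -0.0001] j [-7.1 16.6  0.5 74.  -0.  15.3] F [-0.73  1.32 -2.14] M [0.4806 0.3342 0.0218] gap 0.0254 grip 59.4
```

>>> carry_out(steps=[[[0,0,5],[0.02,0,0.01],255],[[0,0,10],[0.02,0,0.02],255],[[0,0,12],[0.02,0,0.02],255],[[0,0,12],[0.02,0,0.02],255],[[0,0,12],[0.02,0,0.02],255],[[0,0,12],[0.02,0,0.02],255],[[0,0,12],[0.02,0,0.02],255],[[0,0,12],[0.02,0,0.02],255]])

```text
clock: 20.8
tcp_pos: [0.5622, 0.0112, 0.2296]
orientation: [-0.0, 0.295, 0.956, 0.0]
wrist_force: [-1.9, 2.9, -0.6]
finger_gap: 0.0253
grip_force: 59.6
```

```bash
python3 -c "
from h import *
tq(2)"
```

```text
tau6 [0.0439 0.0447] Mz [0.028 0.041] F [-2.15  3.18 -0.52]
20.85 tcp [0.5621 0.0111 0.2296] psi 145.68 tilt [-0.0001  0.0001] j [-7.  16.5  0.5 73.9  0.  27.3] F [-2.37  3.42 -0.47] M [0.9109 0.6284 0.0405] gap 0.0255 grip 59.6
```

Torque doubled, so the nose has met the bar. I'll add a few degrees while easing off the push on the head.

>>> carry_out(steps=[[[0,0,0],[0.04,0.02,-0.04],255],[[0,0,0],[0.04,0.02,-0.05],255],[[0,0,1],[0.04,0.02,-0.05],255],[[0,0,2],[0.04,0.02,-0.05],255],[[0,0,3],[0.04,0.02,-0.05],255],[[0,0,3],[0.04,0.02,-0.05],255],[[0,0,3],[0.04,0.02,-0.05],255],[[0,0,3],[0.04,0.02,-0.05],255]])

```text
clock: 21.85
tcp_pos: [0.562, 0.0114, 0.2301]
orientation: [0.0, 0.32, 0.947, -0.0]
wrist_force: [-1.0, 0.8, -3.8]
finger_gap: 0.0254
grip_force: 59.2
```

```bash
python3 -c "
from h import *
tq(3)"
```

```text
tau6 [0.0277 0.0276 0.0275] Mz [-0.01   0.065  0.065] F [-1.82  0.51 -3.54]
21.95 tcp [0.5619 0.0114 0.2301] psi 142.67 tilt [-0.0001 -0.0003] j [-7.  16.5  0.5 74.  -0.  30.3] F [-2.08  0.43 -3.14] M [0.242  0.5486 0.0648] gap 0.0248 grip 59.3
```

>>> carry_out(steps=[[[0,0,1],[0.01,0,0],255],[[0,0,2],[0.02,0,0],255],[[0,0,3],[0.02,0,0],255],[[0,0,4],[0.02,0,0],255],[[0,0,5],[0.02,0,0],255],[[0,0,5],[0.02,0,0],255],[[0,0,5],[0.02,0,0],255],[[0,0,5],[0.02,0,0],255]])

```text
clock: 22.95
tcp_pos: [0.5619, 0.0116, 0.2301]
orientation: [0.0, 0.361, 0.933, -0.0]
wrist_force: [-1.3, -0.1, -4.4]
finger_gap: 0.0255
grip_force: 59.3
```

```bash
python3 -c "
from h import *
tq(3)"
```

```text
tau6 [0.0358 0.0358 0.0359] Mz [0.111 0.058 0.042] F [-1.82  0.86 -3.68]
23.05 tcp [0.5619 0.0116 0.2301] psi 137.68 tilt [ 0.0001 -0.0001] j [-7.  16.5  0.5 74.  -0.  35.3] F [-2.03  0.99 -3.21] M [0.1135 0.5013 0.0423] gap 0.0253 grip 59.3
```

>>> carry_out(steps=[[[0,0,1],[0.01,0,0],255],[[0,0,2],[0.01,0,0],255],[[0,0,3],[0.01,0,0],255],[[0,0,3],[0.01,0,0],255],[[0,0,3],[0.01,0,0],255],[[0,0,3],[0.01,0,0],255],[[0,0,3],[0.01,0,0],255],[[0,0,3],[0.01,0,0],255]])

```text
clock: 24.05
tcp_pos: [0.5618, 0.0117, 0.2301]
orientation: [0.0, 0.385, 0.923, 0.0]
wrist_force: [-1.6, 1.0, -4.1]
finger_gap: 0.0253
grip_force: 59.2
```

```bash
python3 -c "
from h import *
tq(3)"
```

```text
tau6 [0.0409 0.0409 0.0409] Mz [0.001 0.038 0.041] F [-1.22  0.57 -4.11]
24.15 tcp [0.5618 0.0116 0.2301] psi 134.67 tilt [ 0.0001 -0.0001] j [-7.  16.5  0.5 74.  -0.  38.3] F [-0.66  0.32 -3.97] M [0.1882 0.405  0.0408] gap 0.0253 grip 59.2
```

>>> carry_out(steps=[[[0,0,-2],[0,0,0],255],[[0,0,-4],[0,0,0],255],[[0,0,-4],[0,0,-0.4],255],[[0,0,-4],[0,0,-1.4],255],[[0,0,-4],[0,0,-3.2],255],[[0,0,-4],[4.5,2.3,-3.5],255],[[0,0,-4],[10,5.1,-3.5],255],[[0,0,-4],[15.5,7.9,-3.5],255]])

```text
clock: 25.15
tcp_pos: [0.5091, 0.1788, 0.2663]
orientation: [0.001, 0.354, 0.935, 0.001]
wrist_force: [0.9, 0.5, -1.5]
finger_gap: 0.0255
grip_force: 59.5
```

```bash
python3 -c "
from h import *
st(); go(.4453,.3765,.263,138.7)"
```

```text
25.15 tcp [0.5091 0.1788 0.2663] psi 138.59 tilt [0.0022 0.0004] j [10.8 13.4  1.5 77.9 -0.  52.2] F [ 0.94  0.5  -1.54] M [ 0.0437 -0.0523 -0.0072] gap 0.0255 grip 59.5
shift cm [17.86 10.61  0.32] turn [ 0.1   0.08 -0.11]
```

>>> carry_out(steps=[[[0,0,0],[5,3,0],255],[[0,0,0],[10,6,0],255],[[0,0,0],[14.5,8.7,0],255],[[0,0,0],[17.3,10.4,0],255],[[0,0,0],[17.9,10.7,0],255],[[0,0,0],[17.9,10.7,3],255],[[0,0,0],[17.9,10.7,7],255],[[0,0,0],[17.9,10.7,9.5],255]])

```text
clock: 26.15
tcp_pos: [0.4452, 0.3748, 0.1688]
orientation: [-0.0, 0.353, 0.935, -0.001]
wrist_force: [0.5, 0.6, -2.5]
finger_gap: 0.0258
grip_force: 59.5
```

```bash
python3 -c "
from h import *
env.read_camera('side');env.read_camera('side');st(); go(.4453,.3765,.087,138.7)"
```

```text
26.25 tcp [0.444  0.3741 0.1675] psi 138.6 tilt [-0.0044 -0.0033] j [32.2 20.3 -3.1 66.9 -0.  73.6] F [-0.8  -0.47 -2.5 ] M [-0.0132  0.0297  0.0019] gap 0.0254 grip 59.4
shift cm [0.06 0.31 8.04] turn [-0.31 -0.06 -0.1 ]
```

```bash
python3 -c "
from h import *
for i in range(5): env.read_camera('side')
st(); go(.4453,.3765,.087,138.7)"
```

```text
26.5 tcp [0.4464 0.3763 0.172 ] psi 138.65 tilt [0.0028 0.0016] j [32.3 20.1 -2.7 67.  -0.  73.6] F [ 0.09  0.1  -1.47] M [-0.0041  0.0166 -0.0081] gap 0.0255 grip 59.4
shift cm [ 0.1  -0.08  8.5 ] turn [ 0.17  0.06 -0.05]
```

>>> carry_out(steps=[[[0,0,0],[0.05,0.05,1],255],[[0,0,0],[0.05,0.05,2.2],255],[[0,0,0],[0.05,0.05,3.6],255],[[0,0,0],[0.05,0.05,5],255],[[0,0,0],[0.05,0.05,6.4],255],[[0,0,0],[0.05,0.05,7.6],255],[[0,0,0],[0.05,0.05,8.2],255],[[0,0,0],[0.05,0.05,8.2],255]])

```text
clock: 27.5
tcp_pos: [0.4452, 0.3767, 0.088]
orientation: [0.0, 0.353, 0.936, -0.0]
wrist_force: [0.5, -0.1, -2.2]
finger_gap: 0.0252
grip_force: 59.6
```

```bash
python3 -c "
from h import *
for i in range(3): env.read_camera('side')
st()"
```

```text
27.65 tcp [0.4454 0.3769 0.0883] psi 138.68 tilt [0.0006 0.0003] j [ 32.4  23.4 -10.2  56.4  -0.   73.7] F [ 0.28 -0.6  -1.33] M [ 0.0225 -0.0032  0.0002] gap 0.0252 grip 59.6
```

>>> carry_out(steps=[[[0,0,0],[0,0,0.15],255],[[0,0,0],[0,0,0.15],255],[[0,0,0],[0,0,0.15],0],[[0,0,0],[0,0,0.15],0],[[0,0,0],[0,0,0.15],0],[[0,0,0],[0,0,0.15],0],[[0,0,0],[0,0,-3],0],[[0,0,0],[0,0,-8],0]])

```text
clock: 28.65
tcp_pos: [0.4439, 0.3758, 0.167]
orientation: [-0.001, 0.353, 0.936, -0.002]
wrist_force: [0.6, -0.1, 0.4]
finger_gap: 0.0852
grip_force: 0.0
```

```bash
python3 -c "
from h import *
st()
# bar: grip point from blue top rect; bar yaw 9.7
b=np.radians(9.7); 
from fit import fit
im,W=cloud('top');cv2.imwrite('t3.png',im[:,:,::-1])
hsv=cv2.cvtColor(im[:,:,::-1].copy(),cv2.COLOR_BGR2HSV)
Z=W[...,2]; m=(hsv[...,0]>100)&(hsv[...,0]<130)&(hsv[...,1]>150)&(np.hypot(W[...,0]-.574,W[...,1]+.067)<.05)&(Z>.045)&(Z<.075)
print(rect('top',m,.06))
print(np.hypot(*(np.array([.574,-.0674])-[.564,.0118])))
fit('top','t3.png',[.564,.0118])
cv2.imwrite('pics/t3.png',cv2.resize(im[130:270,80:310,::-1],(800,487),interpolation=cv2.INTER_CUBIC))
"
```

```text
28.65 tcp [0.4439 0.3758 0.167 ] psi 138.67 tilt [-0.0038 -0.0025] j [32.3 20.3 -3.1 66.9 -0.  73.7] F [ 0.56 -0.13  0.42] M [ 0.0155 -0.0395  0.0118] gap 0.0852 grip 0.0
(array([573.9, -67.2]), 125, [array([573.8, -67. ]), array([19.3, 43.8]), np.float64(11.0)])
0.07982881685206164
top [562.7  11.3] 49.8 [ 2.345e+02 -1.374e+02  2.000e-01] rms 7.5
```

View pics/t3.png

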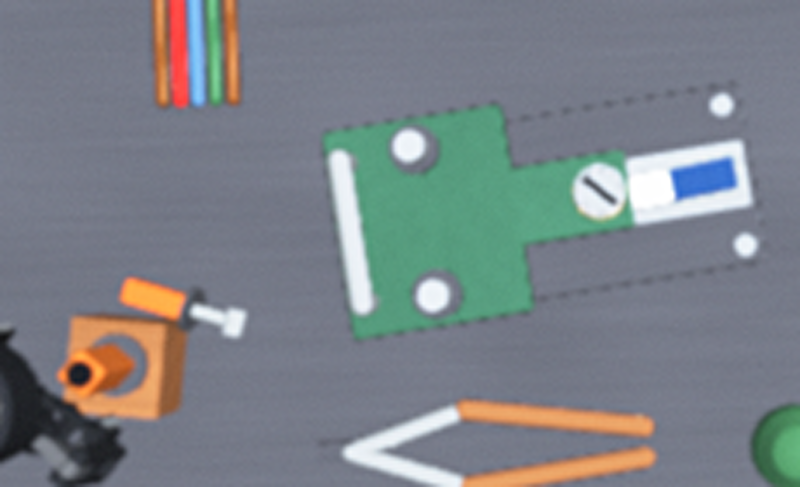

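The driver is upright in its stand, with its handle at (78,374). The spare small driver was knocked over when I opened the fingers and now lies at (180,305); it is not one of the protected items. The slot has turned about 140°. Now to the bar.

```bash
python3 -c "
from h import *
go(.444,.376,.21,138.7);go(.575,-.0743,.21,100)"
```

```text
shift cm [ 0.1  -0.34 -3.44] turn [ 0.42  0.13 -0.02]
shift cm [-39.47 -25.51  -3.54] turn [ 4.500e-01 -2.000e-02  3.868e+01]
```

>>> carry_out(steps=[[[0,0,0],[0,0,-3.5],0],[[0,0,5.5],[-5,-3.2,-4],0],[[0,0,11],[-11,-7.1,-4],0],[[0,0,16.5],[-16.5,-10.7,-4],0],[[0,0,22],[-22.5,-14.5,-4],0],[[0,0,27.5],[-28,-18.1,-4],0],[[0,0,33],[-34,-22,-4],0],[[0,0,38.7],[-39,-25.2,-4],0]])

```text
clock: 29.7
tcp_pos: [0.5639, -0.0433, 0.2082]
orientation: [0.0, 0.644, 0.765, 0.0]
wrist_force: [1.1, 0.4, 0.6]
finger_gap: 0.0851
grip_force: 0.0
```

```bash
python3 -c "
from h import *
for i in range(3): env.read_camera('side')
st();go(.575,-.0743,.037,100)"
```

```text
29.85 tcp [ 0.5641 -0.0445  0.2076] psi 99.67 tilt [ 0.0002 -0.0003] j [-12.6  17.3  -1.5  71.1  -0.   67.7] F [0.22 0.26 0.43] M [ 0.0586 -0.0215 -0.0451] gap 0.0854 grip 0.0
shift cm [-3.12  0.57 17.07] turn [ 0.01  0.02 -0.33]
```

>>> carry_out(steps=[[[0,0,-0.3],[-3.1,0.6,0],0],[[0,0,-0.3],[-3.1,0.6,2],0],[[0,0,-0.3],[-3.1,0.6,5],0],[[0,0,-0.3],[-3.1,0.6,8],0],[[0,0,-0.3],[-3.1,0.6,11],0],[[0,0,-0.3],[-3.1,0.6,13],0],[[0,0,-0.3],[-3.1,0.6,14],0],[[0,0,-0.3],[-3.1,0.6,14],0]])

```text
clock: 30.85
tcp_pos: [0.5742, -0.0698, 0.0677]
orientation: [-0.001, 0.64, 0.768, -0.0]
wrist_force: [1.1, 0.1, 0.3]
finger_gap: 0.0853
grip_force: 0.0
```

```bash
python3 -c "
from h import *
for i in range(3): env.read_camera('side')
st();go(.575,-.0743,.037,100)"
```

```text
31.0 tcp [ 0.5755 -0.0707  0.0692] psi 100.3 tilt [ 0.0018 -0.0005] j [-14.9  23.9 -12.3  53.7  -0.   64.8] F [ 0.17  1.26 -0.07] M [-0.0208  0.0104 -0.0213] gap 0.0858 grip 0.0
shift cm [-0.35 -0.12  3.22] turn [0.09 0.05 0.3 ]
```

>>> carry_out(steps=[[[0,0,0.3],[-0.3,-0.05,1],0],[[0,0,0.3],[-0.35,-0.05,2],0],[[0,0,0.3],[-0.35,-0.05,2.8],0],[[0,0,0.3],[-0.35,-0.05,3.1],0],[[0,0,0.3],[-0.35,-0.05,3.1],0],[[0,0,0.3],[-0.35,-0.05,3.1],100],[[0,0,0.3],[-0.35,-0.05,3.1],100],[[0,0,0.3],[-0.35,-0.05,3.1],100]], force=30)

```text
clock: 32.0
tcp_pos: [0.575, -0.0743, 0.0373]
orientation: [0.0, 0.643, 0.766, 0.0]
wrist_force: [-0.1, -0.7, -0.1]
finger_gap: 0.0518
grip_force: 0.0
```

>>> carry_out(steps=[[[0,0,0],[0,0,0],255],[[0,0,0],[0,0,0],255],[[0,0,0],[0,0,0],255],[[0,0,0],[0,0,0],255],[[0,0,0],[0,0,0],255],[[0,0,0],[0,0,0],255],[[0,0,0],[0,0,0],255],[[0,0,0],[0,0,0],255]], force=30)

```text
clock: 33.0
tcp_pos: [0.5752, -0.0743, 0.0374]
orientation: [0.0, 0.643, 0.766, 0.0]
wrist_force: [2.1, 0.5, 3.5]
finger_gap: 0.0236
grip_force: 30.7
```

```bash
python3 -c "
from h import *
tq(4)"
```

```text
tau6 [-0.0901 -0.0897 -0.0893 -0.0889] Mz [-0.069 -0.007 -0.059 -0.054] F [1.55 0.92 3.63]
33.15 tcp [ 0.5752 -0.0743  0.0373] psi 99.98 tilt [ 0.0008 -0.0001] j [-15.3  25.8 -14.4  49.7   0.   64.7] F [0.96 0.88 3.78] M [ 0.1694 -0.2734 -0.0539] gap 0.0236 grip 30.8
```

>>> carry_out(steps=[[[0,0,0],[-0.05,0,0],255],[[0,0,0],[-0.1,0,0],255],[[0,0,0],[-0.15,0,0],255],[[0,0,0],[-0.2,0,0],255],[[0,0,0],[-0.25,0,0],255],[[0,0,0],[-0.3,0,0],255],[[0,0,0],[-0.35,0,0],255],[[0,0,0],[-0.4,0,0],255]])

```text
clock: 34.15
tcp_pos: [0.5752, -0.0745, 0.0373]
orientation: [-0.002, 0.642, 0.767, 0.003]
wrist_force: [1.4, 15.7, 7.6]
finger_gap: 0.0233
grip_force: 31.6
```

```bash
python3 -c "
from h import *
tq(3)"
```

```text
tau6 [-0.2617 -0.2687 -0.2738] Mz [-0.245 -0.311 -0.248] F [ 1.02 14.71  8.25]
34.25 tcp [ 0.5752 -0.0745  0.0373] psi 100.11 tilt [0.     0.0068] j [-15.5  25.9 -14.3  49.9   0.4  64.4] F [ 1.41 14.05  8.29] M [ 2.4394 -0.1924 -0.2477] gap 0.0233 grip 31.5
```

>>> carry_out(steps=[[[0,0,0],[0,0,-0.05],255],[[0,0,0],[0,0,-0.1],255],[[0,0,0],[0,0,-0.1],255],[[0,0,0],[0,0,-0.1],255],[[0,0,0],[0,0,-0.1],255],[[0,0,0],[0,0,-0.1],255],[[0,0,0],[0,0,-0.1],255],[[0,0,0],[0,0,-0.1],255]])

```text
clock: 35.25
tcp_pos: [0.5748, -0.0753, 0.0373]
orientation: [-0.002, 0.642, 0.766, 0.002]
wrist_force: [2.6, 9.8, 1.9]
finger_gap: 0.0236
grip_force: 30.7
```

```bash
python3 -c "
from h import *
tq(3)"
```

```text
tau6 [-0.2417 -0.2417 -0.2417] Mz [-0.253 -0.224 -0.168] F [ 2.79 10.14  2.06]
35.35 tcp [ 0.5748 -0.0753  0.0373] psi 100.08 tilt [-0.0012  0.0053] j [-15.5  25.9 -14.3  50.    0.3  64.4] F [ 2.96 10.46  2.25] M [ 1.7776 -0.4805 -0.1678] gap 0.0233 grip 30.7
```

Drag measures about 9–10 N, which fits a nose load of about 5 N. I'll draw the bar on.

>>> carry_out(steps=[[[0,0,0],[-0.2,0,-0.02],255],[[0,0,0],[-0.4,0,-0.02],255],[[0,0,0],[-0.6,0,-0.02],255],[[0,0,0],[-0.8,0,-0.02],255],[[0,0,0],[-1.0,0,-0.02],255],[[0,0,0],[-1.2,0,-0.02],255],[[0,0,0],[-1.4,0,-0.02],255],[[0,0,0],[-1.4,0,-0.02],255]])

```text
clock: 36.35
tcp_pos: [0.5756, -0.0884, 0.0373]
orientation: [-0.004, 0.642, 0.767, 0.001]
wrist_force: [-1.7, 12.2, 4.9]
finger_gap: 0.0234
grip_force: 31.0
```

```bash
python3 -c "
from h import *
tq(3)"
```

```text
tau6 [0.0669 0.0676 0.0657] Mz [ 0.083  0.032 -0.024] F [-2.07 12.07  4.81]
36.45 tcp [ 0.5756 -0.0884  0.0373] psi 100.13 tilt [-0.0041  0.0063] j [-16.8  26.3 -13.7  50.4   0.3  63.1] F [-2.57 12.61  5.  ] M [ 1.9945  0.1998 -0.0235] gap 0.0235 grip 31.0
```

>>> carry_out(steps=[[[0,0,0],[0.15,0,0],255],[[0,0,0],[0.25,0,0],255],[[0,0,0],[0.25,0,0],60],[[0,0,0],[0.25,0,0],60],[[0,0,0],[0.25,0,0],60],[[0,0,0],[0.25,0,0],60],[[0,0,0],[0.25,0,-2],60],[[0,0,0],[0.25,0,-6],60]])

```text
clock: 37.45
tcp_pos: [0.5759, -0.0893, 0.0971]
orientation: [-0.002, 0.643, 0.766, -0.001]
wrist_force: [0.5, 0.8, 0.8]
finger_gap: 0.0651
grip_force: 0.0
```

>>> carry_out(steps=[[[0,0,0],[0,0,-4],60],[[0,0,0],[-3,0,-8],60],[[0,0,0],[-8,0,-11],60],[[0,0,0],[-13,0,-11],60],[[0,0,0],[-18,0,-11],60],[[0,0,0],[-22,0,-11],60],[[0,0,0],[-22,0,-11],60],[[0,0,0],[-22,0,-11],60]])

```text
clock: 38.45
tcp_pos: [0.6153, -0.3059, 0.2079]
orientation: [-0.0, 0.643, 0.766, 0.0]
wrist_force: [-0.5, -0.0, 0.6]
finger_gap: 0.0652
grip_force: 0.0
```

```bash
python3 -c "
from h import *
st()
im,W=cloud('top')
hsv=cv2.cvtColor(im[:,:,::-1].copy(),cv2.COLOR_BGR2HSV)
Z=W[...,2]; m=(hsv[...,0]>100)&(hsv[...,0]<130)&(hsv[...,1]>150)&(np.hypot(W[...,0]-.575,W[...,1]+.08)<.05)&(Z>.045)&(Z<.075)
print(rect('top',m,.06))
cv2.imwrite('pics/t4.png',cv2.resize(im[110:280,60:330,::-1],(800,504),interpolation=cv2.INTER_CUBIC))
"
```

```text
38.45 tcp [ 0.6153 -0.3059  0.2079] psi 99.95 tilt [-0.0006  0.0007] j [-33.1  31.4  20.   78.6   0.   46.9] F [-0.53 -0.02  0.58] M [-0.0008 -0.0019 -0.0065] gap 0.0652 grip 0.0
(array([573.7, -82. ]), 134, [array([573.7, -81.9]), array([20. , 45.2]), np.float64(9.8)])
```

View pics/t4.png

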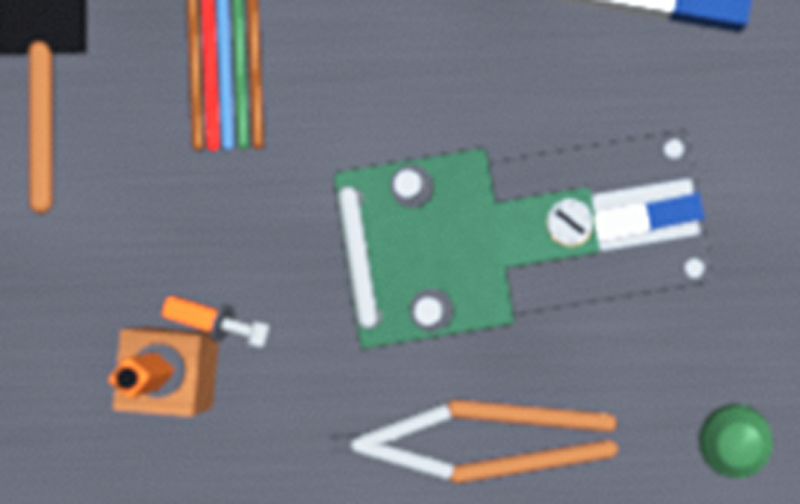

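The bar's blue end, at (677,212), has come out about 15 mm. The driver is upright in the stand at (127,378), and the paperweight and jacks haven't moved. I'll check the driver's height, then hand in.

```bash
python3 -c "
from h import *
im,W=cloud('top'); Z=W[...,2]
m=(np.hypot(W[...,0]-.4455,W[...,1]-.376)<.011)&(Z>.12)
z=np.median(Z[m]); print(z,m.sum(),rect('top',m,.137)[0])
if z<.1405: print(env.hand_in())
"
```

```text
0.13881195553467357 60 [445.8 376.5]
the job is handed in; nothing more can be done
None
```

The job is handed in with no verdict shown: going by drag (9–10 N), the screw holds the bar at about 5 N, the bar is drawn about 15 mm out and the driver is back in its stand; the tin, paperweight and jacks were left alone, but I knocked over the small spare driver by the stand.

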